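# Zero the detector console behind its dust cover

## Task

Zero the detector: on the sloping desktop console, slide the dust cover fully aside, gently press the recessed button under it right down and hold it down for a full second, then let it come up and slide the cover fully home again. Feel for the button, since how deep it sits is not known, and do not ram it. Leave the bottle, the beaker and the timer where they stand.

Things in the scene. Friction and masses are not known exactly. Their poses are not given: they have to be found in the camera images.
- console: Fixed desktop console 139 x 196 x 97 mm (depth, width, height); its light grey panel slopes 25 degrees down to the front (lower edge 34 mm, upper edge 97 mm high), with a dark display and a small fixed dial at the top. It does not move when pushed. Origin: centre of its underside; x points to its back, y to its left, z up.
- button_well: Well in the panel under the dust cover, 50 mm up the slope by 56 mm wide, 38 mm deep, with the button at its centre; part of the fixed console. Origin: centre of its mouth, level with the panel face; x up the slope, y to the console's left, z square out of the panel (25 degrees from vertical, leaning to the front). Push on well or button with less than 20 N.
- zero_button (a joint): Press travel (m) of the round button, a 20 mm cap moving along the well's z: 0 up, 0.006 down at a hard stop; it springs back. Yields from 1 N, 4.5 N at 0.004, 6.3 N at 0.006. When up, its top lies 4 to 20 mm below the well's mouth: the depth differs every time, no reading tells it, it must be felt.
- cover (a joint): Travel of the dust cover (m): 0 fully home over the well, 0.066 fully aside; it grows as the cover slides toward the console's right (-y of button_well) between two end stops. Friction about 2.5 N; it stays where it is left. It may start up to 0.012 open.
- cover_grip (a point): Centre of the grip rib on the cover; axes as button_well's. The cover is a darker grey plate 66 mm up the slope by 70 mm wide, its top 5 mm above the panel, in two guides 7 mm high. The rib on its middle is 10 mm thick along y (the sliding direction), 34 mm long up the slope and 16 mm high: it reaches 8 mm above and below this point. 25 mm or more of flat cover lies on each side.
- reagent_bottle: Loose clear bottle with a screw cap, 56 mm across, 105 mm tall, right of the console; bystander. Origin: centre of its underside, z up.
- beaker: Loose small beaker, 46 mm across, 60 mm tall, left of the console; bystander. Origin: centre of its underside, z up.
- timer: Loose flat lab timer 72 x 62 x 20 mm, further to the right; bystander. Origin: centre of its underside, z up.

How it is judged:
On the way, in this order (a step that is already met when the one before it is completed fails the run):
1. the cover is slid fully aside, to within 6 mm of its stop (value of joint cover above 0.06 m), for 0.2 s.
2. the button is pressed down at least 4 mm of its 6 mm and held there for 0.8 s (value of joint zero_button above 0.004 m), for 0.8 s.
3. the button is let up again, within 1.5 mm of its rest (value of joint zero_button below 0.0015 m), for 0.1 s.
At the end, for the whole second after the job is handed in: The cover is at rest within 3 mm of fully home, the button is up (within 1.5 mm), and the bottle, beaker and timer stand upright and at rest within 20 mm of where they started (value of joint cover below 0.003 m and value of joint zero_button below 0.0015 m and velocity of joint cover between -0.005 and 0.005 m/s and distance of each of reagent_bottle, beaker, timer from where it was at the start of the episode below 0.02 m and angle between each of reagent_bottle, beaker, timer's own z axis and vertical below 0.2 rad and linear speed of each of reagent_bottle, beaker, timer below 0.02 m/s); the robot touches nothing.
It fails at once if the robot pushes on the button or its well with more than 20 N (contact force between button_well and the arm above 20 N or contact force between button_well and the fingers above 20 N).
It fails at once if the bottle, beaker or timer is shifted more than 20 mm or tipped (distance of any of reagent_bottle, beaker, timer from where it was at the start of the episode above 0.02 m or angle between any of reagent_bottle, beaker, timer's own z axis and vertical above 0.3 rad).
It also fails if it takes over 61 s, if anything falls off the work surface, if the arm or the gripper's body presses on something with over 40 N, if the wrist force passes 120 N, or if a joint passes its speed limit or range.

## Robot

A 6-joint arm with a two-finger parallel gripper is mounted at the origin on a cart in front of the work surface, level with it; the furniture and walls round the work are solid. World frame = base frame: x ahead of the robot, y to its left, z up, the work surface at z = 0. Lengths are in m, angles in rad, forces in N, time in s.
With the tool pointing down it reaches from about 0.35 to 0.775 m from the base axis. Payload 7.3 kg.
Tool frame: the origin (TCP) lies midway between the tips of the shut fingers; the grasp point (between the pads) lies 19 mm behind it (robot.tcp_to_grasp is the distance from the TCP to the grasp point, in m); z points along the fingers, y is the line along which they close (so a half turn about z gives the same grasp; the last joint's range is limited). The gripper opens to 92 mm and grips with 3 to 60 N. Pads are 19 mm wide; open, the fingers measure 130 mm over their backs; the gripper's body (75 mm by 190 mm) begins 47 mm behind the grasp point.
Start: joints at [1.022, 0.342, 1.524, -0, 1.275, -0.146], TCP at [0.206, 0.483, 0.191] pointing down, gripper open.
Joint ranges: [-2.53, 2.53], [-0.77, 2.02], [0.04, 2.7], [-1, 4.14], [0.28, 2.66], [-3.11, 3.11]. Speed limits (rad/s): [2.57, 2.57, 3.14, 3.14, 3.14, 3.14].

## Interface

Orientations are given as [roll, pitch, yaw] about the fixed x, y, z axes, in that order (R = Rz(yaw) Ry(pitch) Rx(roll)).
In Python, from cell import readout, cams, ticket, robot gives the robot as it stands. The module is installed in compiled form; this text tells all that it offers.
- The arm moves only by the tool jog_arm, never from a script. Its argument "plan" is a list of rows, each a list of 5 numbers: the shift along the world's x, y, z each as a share of 0.08 m, from -1 to 1, then the turn about the world's z as a share of 90 degrees, from -1 to 1, then the opening, from -1 (shut) to 1 (fully open). A call has 1 to 12 rows; each row is the pose to reach, as a shift and turn from the pose commanded when the call began; what a row does not reach only later rows make up. A row lasts 1/10 s, in which the tool goes at most 50 mm and 8.59 degrees, less where a joint would pass 70% of its speed; a pose out of reach is approached as far as the arm can. A call with a number of a shift or a turn outside -1 to 1 is refused whole. A call with a gripper value outside its range is refused whole. The fingers move at their own pace and stop on an object; "squeeze" is the grip in N (left out, the last holds). Time passes only in rows, so rows that repeat a pose let the fingers close. It gives the time, the measured TCP pose, the force, the opening and the grip force at its end, in the units of the state.
- readout.observe(): the state, without advancing time (a new reading comes with each control period).
- cams.read_camera(name): name is "scene" or "top" or "wrist"; returns the picture (420x560x3 uint8, blue, green, red); there is no depth.
- cams.calibration(name): a dict with "K" (3x3 intrinsics, pixels), "world_from_camera" (4x4, takes a point from camera to world coordinates). Camera axes: x right, y down, z forward; pixel columns grow to the right and rows downward; lengths in m; the calibration is good to about 2 mm. The wrist camera is an equidistant fisheye: a pixel r from the principal point sees the ray r / f radians off the axis. A picture is of the moment at which its call begins: read the wrist's pose just before it. calibration takes no time and is no camera call; for the wrist camera it gives the pose at the moment of the call.
- ticket.hand_in(): hands the job in; it is judged then, once.
The state is a dict: "time": time; "qpos": joint angles; "qvel": joint speeds; "joint_efforts": joint torques, N m; "tool_pos": TCP position; "tool_rot": TCP orientation; "contact_force": force on the tool from outside, world axes, zero at the start; "torque": the same for the moment, N m; "opening": finger opening in m; "grip_force": force on a finger pad.
Only numpy, scipy, OpenCV 4.12 (cv2) and the standard library are available. Lean on these libraries where they do the work, as an engineer would, in place of code of your own. Each camera call takes 0.05 s, during which the arm holds its last target. There are 200 camera calls.

## Working session

There is one attempt and no reset: what is moved stays moved. The work goes in short steps, Python scripts to look and compute and a tool call to move; the robot and the scene stay as the last step left them, time stands still between calls to the robot, and variables do not carry over. Pictures are saved under pics/ and viewed, at most 10 in all, crops included, and the job is handed in when it is done.

Besides the shell and the picture viewer there is one more tool, called after "Emit:" by a JSON object that holds its "fn" and its "kwargs". jog_arm: Moves the arm, as the interface text tells. Shift numbers are shares of 0.08 m and turn numbers shares of 90 degrees, none past 1 either way. Its arguments: {"type":"object","properties":{"plan":{"type":"array"},"squeeze":{"type":"number"}},"required":["plan"]}

```bash
mkdir -p pics; python3 - <<'E'
from cell import readout, cams, ticket, robot
import cv2
for n in ("scene","top"):
    cv2.imwrite(f"pics/{n}0.png",cams.read_camera(n))
    c=cams.calibration(n);print(n,c["K"].tolist(),c["world_from_camera"].round(4).tolist())
s=readout.observe();print({k:(v if isinstance(v,float) else [round(float(x),4) for x in v]) if not isinstance(v,(int,float)) else v for k,v in s.items()})
print(robot.tcp_to_grasp)
E
```

```text
scene [[492.9075757909534, 0.0, 275.53015697779773], [0.0, 492.9075757909534, 210.0968921431717], [0.0, 0.0, 1.0]] [[0.2878, -0.7953, 0.5335, -0.1874], [-0.9577, -0.2347, 0.1667, -0.2251], [-0.0073, -0.5589, -0.8292, 1.0916], [0.0, 0.0, 0.0, 1.0]]
top [[492.2529084793835, 0.0, 286.94654876972044], [0.0, 492.2529084793835, 212.6762497533365], [0.0, 0.0, 1.0]] [[-0.0185, -0.9919, 0.1256, 0.358], [-0.9998, 0.0198, 0.0086, -0.0196], [-0.011, -0.1254, -0.992, 1.1959], [0.0, 0.0, 0.0, 1.0]]
{'time': 0.1, 'qpos': [1.022, 0.3426, 1.5249, -0.0, 1.2754, -0.146], 'qvel': [-0.0018, -0.0023, -0.0033, -0.0004, -0.0004, -0.0007], 'joint_efforts': [0.0025, -43.2007, -24.4694, 0.072, 0.0527, -0.0], 'tool_pos': [0.2056, 0.4826, 0.1905], 'tool_rot': [-3.1402, -0.0002, 2.7388], 'contact_force': [0.3991, 0.17, 0.0602], 'torque': [-0.0266, 0.0165, -0.0051], 'grip_force': 0.0, 'opening': 0.0918031761438311}
0.0188
```

View pics/top0.png

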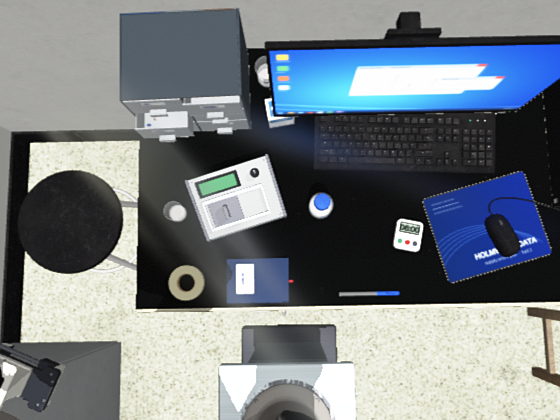

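View pics/scene0.png

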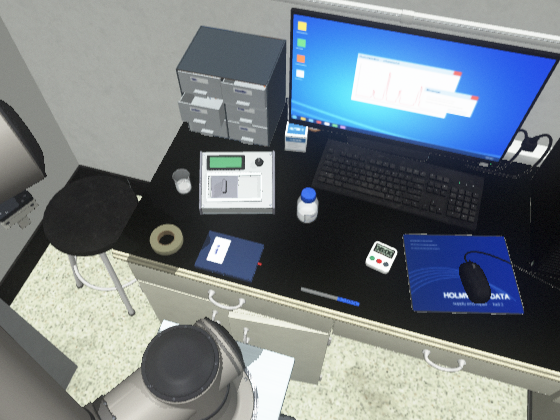

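The top view shows the console around (237,197), with the bottle at (320,205), the beaker at (175,211) and the timer at (407,235). In the scene view the console is at (238,182). Next I zoom in on the console in both views.

```bash
python3 - <<'E'
import cv2,numpy as np
a=cv2.imread("pics/top0.png")[145:245,180:295]; b=cv2.imread("pics/scene0.png")[140:225,190:285]
cv2.imwrite("pics/topc.png",cv2.resize(a,None,fx=5.5,fy=5.5,interpolation=cv2.INTER_CUBIC))
cv2.imwrite("pics/scenec.png",cv2.resize(b,None,fx=7,fy=7,interpolation=cv2.INTER_CUBIC))
E
```

```text
(no output)
```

View pics/topc.png

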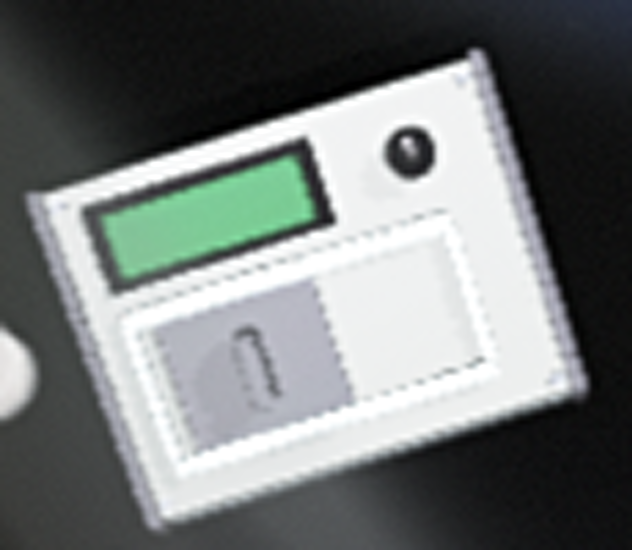

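View pics/scenec.png

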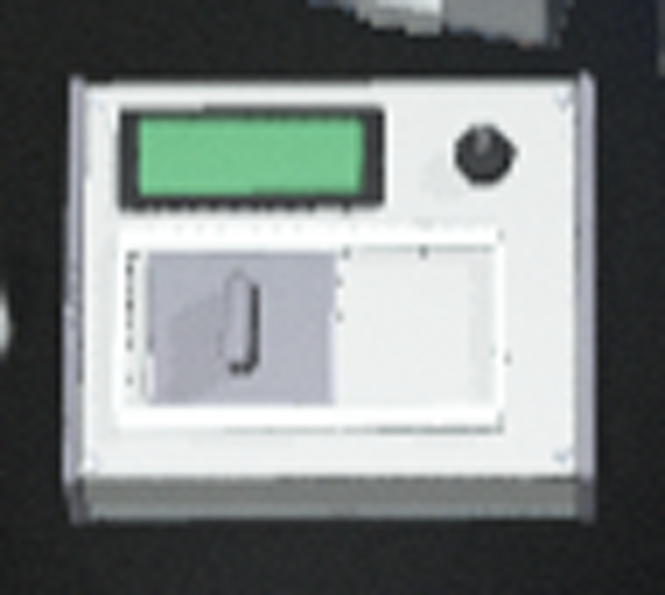

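The crops show the panel's outer corners, the cover (darker grey) and its rib. The rib is at about (258,365) in the top crop and (238,318) in the scene crop. The cover stands a few mm open. I triangulate these features.

```bash
cat > tri.py <<'E'
from cell import cams
import numpy as np, cv2
def P(n):
    c=cams.calibration(n); return c["K"]@np.linalg.inv(c["world_from_camera"])[:3]
PT,PS=P("top"),P("scene")
def tri(a,b):
    X=cv2.triangulatePoints(PT,PS,np.array(a,float).reshape(2,1),np.array(b,float).reshape(2,1))[:,0]; return X[:3]/X[3]
E
python3 - <<'E'
from tri import *
from scipy.optimize import least_squares
T=lambda u,v:((u+.5)/5.5-.5+180,(v+.5)/5.5-.5+145)
S=lambda u,v:((u+.5)/7-.5+190,(v+.5)/7-.5+140)
F={'pUL':((30,195),(72,78)),'pUR':((485,50),(592,75)),
'cUL':((158,325),(148,250)),'cUR':((317,277),(335,248)),'cLR':((352,402),(335,405)),'cLL':((203,455),(148,405)),
'rib':((256,368),(238,318)),'frUR':((455,215),(502,230)),'frLR':((495,368),(502,428)),'dial':((410,152),(485,153)),
'gLL':((178,475),(118,428)),'gUL':((123,318),(118,235)),'dspUL':((83,210),(120,110)),'dspLR':((333,220),(384,208)),'dspUR':((305,140),(384,108)),'dspLL':((113,293),(120,208))}
W={k:tri(T(*a),S(*b)) for k,(a,b) in F.items()}
for k,w in W.items(): print(k,w.round(4))
for a,b in (('pUL','pUR'),('cUL','cUR'),('cLL','cLR'),('cUL','cLL'),('cUR','cLR'),('gUL','frUR'),('gLL','frLR'),('dspUL','dspUR'),('dspLL','dspLR')):
    d=W[a]-W[b];print(a,b,np.linalg.norm(d).round(4),'ang',np.degrees(np.arctan2(-d[0],d[1])).round(1),'slope',np.degrees(np.arctan2(d[2],np.hypot(*d[:2]))).round(1))
# model fit of outer panel corners (x,y,yaw)
m={'UL':(.0695,.098,.097),'UR':(.0695,-.098,.097),'LL':(-.0695,.098,.034),'LR':(-.0695,-.098,.034)}
obs={'UL':((30,195),(72,78)),'UR':((485,50),(592,75)),'LL':(None,(72,482)),'LR':((587,382),(592,480))}
def res(p):
    c,s=np.cos(p[2]),np.sin(p[2]);r=[]
    for k,(a,b) in obs.items():
        X=np.array(m[k]);w=np.array([p[0]+c*X[0]-s*X[1],p[1]+s*X[0]+c*X[1],X[2],1])
        for PP,o,f in((PT,a,T),(PS,b,S)):
            if o: q=PP@w; r+=list(q[:2]/q[2]-np.array(f(*o)))
    return np.array(r)
f=least_squares(res,[.4,.1,.3]);print('fit',f.x.round(4),np.degrees(f.x[2]).round(2),f.fun.round(2))
p=f.x;c,s=np.cos(p[2]),np.sin(p[2])
for k,w in W.items():
    d=w[:2]-p[:2];x,y=c*d[0]+s*d[1],-s*d[0]+c*d[1];print(k,'console xy z',np.round([x,y,w[2]],4),'above panel',round((w[2]-(.0655+x*.063/.139))*np.cos(np.radians(25)),4))
E
```

```text
pUL [0.5759 0.2202 0.0996]
pUR [0.6331 0.0319 0.0993]
cUL [0.5239 0.172  0.0755]
cUR [0.5426 0.1047 0.0782]
cLR [0.4938 0.0917 0.0482]
cLL [0.4715 0.1557 0.0529]
rib [0.5057 0.1307 0.0722]
frUR [0.5673 0.0468 0.0796]
frLR [0.5084 0.0312 0.0377]
dial [0.5933 0.0632 0.0886]
gLL [0.4644 0.1671 0.0432]
gUL [0.5275 0.1861 0.0751]
dspUL [0.5701 0.1993 0.0945]
dspLR [0.5681 0.0964 0.0741]
dspUR [0.5983 0.1055 0.0949]
dspLL [0.538  0.1895 0.0775]
pUL pUR 0.1968 ang 16.9 slope 0.1
cUL cUR 0.0699 ang 15.5 slope -2.2
cLL cLR 0.0679 ang 19.2 slope 4.0
cUL cLL 0.0594 ang -72.8 slope 22.4
cUR cLR 0.0587 ang -75.2 slope 30.7
gUL frUR 0.1449 ang 16.0 slope -1.8
gLL frLR 0.1429 ang 18.0 slope 2.2
dspUL dspUR 0.098 ang 16.7 slope -0.2
dspLL dspLR 0.098 ang 18.0 slope 2.0
fit [0.5386 0.106  0.2965] 16.99 [ 0.09  0.05  0.53  0.5  -0.61  0.1   0.19  0.31 -0.54 -0.49  0.01  0.45
  0.59 -0.8 ]
pUL console xy z [0.069  0.0984 0.0996] above panel 0.0026
pUR console xy z [ 0.0686 -0.0984  0.0993] above panel 0.0025
cUL console xy z [0.0052 0.0674 0.0755] above panel 0.007
cUR console xy z [ 0.0034 -0.0024  0.0782] above panel 0.0101
cLR console xy z [-0.0471 -0.0005  0.0482] above panel 0.0036
cLL console xy z [-0.0497  0.0672  0.0529] above panel 0.009
rib console xy z [-0.0243  0.0332  0.0722] above panel 0.016
frUR console xy z [ 0.0102 -0.065   0.0796] above panel 0.0087
frLR console xy z [-0.0507 -0.0627  0.0377] above panel -0.0044
dial console xy z [ 0.0398 -0.0569  0.0886] above panel 0.0046
gLL console xy z [-0.0532  0.0801  0.0432] above panel 0.0016
gUL console xy z [0.0127 0.0799 0.0751] above panel 0.0035
dspUL console xy z [0.0574 0.08   0.0945] above panel 0.0027
dspLR console xy z [ 0.0254 -0.0178  0.0741] above panel -0.0026
dspUR console xy z [ 0.0569 -0.0179  0.0949] above panel 0.0033
dspLL console xy z [0.0237 0.0801 0.0775] above panel 0.0011
```

Emit:
{"fn": "jog_arm", "kwargs": {"plan": [[0.25, -0.3, 0, 0.09, -0.22], [0.5, -0.6, 0, 0.18, -0.22], [0.74, -0.88, 0, 0.27, -0.22], [0.74, -0.88, 0, 0.36, -0.22], [0.74, -0.88, 0, 0.445, -0.22]], "squeeze": 15}}

```text
time: 0.6
tool_pos: [0.2655, 0.4117, 0.1909]
tool_rot: [-3.141, -0.001, -2.842]
contact_force: [0.5, -0.1, -0.0]
opening: 0.0563
grip_force: 0.0
```

Emit:
{"fn": "jog_arm", "kwargs": {"plan": [[0.37, -0.44, 0, 0, -0.22], [0.74, -0.88, 0, 0, -0.22]]}}

```text
time: 0.8
tool_pos: [0.3241, 0.3417, 0.1908]
tool_rot: [-3.141, -0.001, -2.842]
contact_force: [0.6, -0.4, -0.2]
opening: 0.0405
grip_force: 0.0
```

Emit:
{"fn": "jog_arm", "kwargs": {"plan": [[0.37, -0.44, 0, 0, -0.22], [0.74, -0.88, 0, 0, -0.22]]}}

```text
time: 1.0
tool_pos: [0.384, 0.2703, 0.1909]
tool_rot: [3.142, -0.0, -2.845]
contact_force: [0.2, 1.0, 0.3]
opening: 0.0357
grip_force: 0.0
```

Emit:
{"fn": "jog_arm", "kwargs": {"plan": [[0.37, -0.44, 0, 0, -0.22], [0.74, -0.88, 0, 0, -0.22], [0.74, -0.88, 0, 0, -0.22], [0.74, -0.88, 0, 0, -0.22], [0.74, -0.88, 0, 0, -0.22]]}}

```text
time: 1.5
tool_pos: [0.4418, 0.202, 0.1909]
tool_rot: [3.141, -0.001, -2.845]
contact_force: [-0.0, 0.2, -0.2]
opening: 0.0361
grip_force: 0.0
```

Emit:
{"fn": "jog_arm", "kwargs": {"plan": [[0.38, -0.45, -0.2, 0, -0.22], [0.765, -0.9, -0.5, 0, -0.22], [0.765, -0.9, -0.5, 0, -0.22], [0.765, -0.9, -0.5, 0, -0.22]]}}

```text
time: 1.9
tool_pos: [0.5031, 0.13, 0.1504]
tool_rot: [3.141, -0.002, -2.845]
contact_force: [-1.0, -1.2, 1.3]
opening: 0.036
grip_force: 0.0
```

```bash
python3 - <<'E'
from cell import readout, cams
import cv2
c=cams.calibration("wrist")
cv2.imwrite("pics/w1.png",cams.read_camera("wrist"))
print(c["K"].tolist(),c["world_from_camera"].round(4).tolist())
print(readout.observe()["tool_pos"])
E
```

```text
[[325.19226210127806, 0.0, 283.9634573420207], [0.0, 325.19226210127806, 208.34573062147828], [0.0, 0.0, 1.0]] [[-0.2931, 0.9271, 0.2336, 0.4413], [0.9561, 0.2841, 0.072, 0.1101], [0.0004, 0.2444, -0.9697, 0.3438], [0.0, 0.0, 0.0, 1.0]]
[0.50299245 0.1306188  0.15106711]
```

View pics/w1.png

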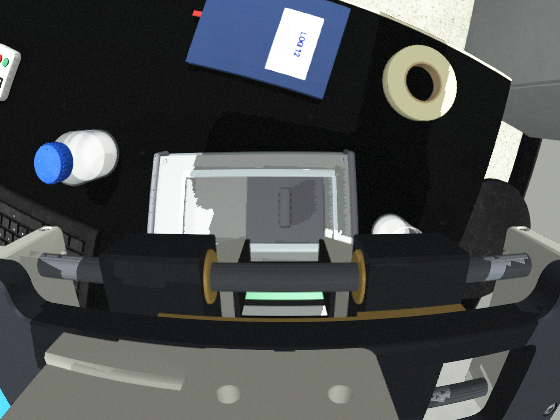

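The wrist view shows the rib's top at about (285,207), with its ends at (285,188) and (285,227). It lies between the fingers, and the cover spans columns 247 to 322. I check its position against the earlier fix.

```bash
python3 - <<'E'
import numpy as np
M=np.array([[-0.2931,0.9271,0.2336,0.4413],[0.9561,0.2841,0.072,0.1101],[0.0004,0.2444,-0.9697,0.3438]])
f,cx,cy=325.192,283.963,208.346
p=np.array([.5386,.106]);c,s=np.cos(.2965),np.sin(.2965)
def pt(u,v,z):
    dx,dy=u-cx,v-cy;r=np.hypot(dx,dy);t=r/f;k=np.sin(t)/max(r,1e-9)
    d=M[:,:3]@[dx*k,dy*k,np.cos(t)];w=M[:,3]+d*(z-M[2,3])/d[2];e=w[:2]-p
    return w.round(4),np.round([c*e[0]+s*e[1],-s*e[0]+c*e[1]],4)
for n,a in dict(rib=(285,207,.0754),ribfar=(285,188,.068),ribnear=(285,227,.0826),covR=(247,205,.062),covL=(322,205,.062),frL=(337,205,.063),frR=(188,205,.063),coverfront=(285,177,.047)).items(): print(n,*pt(*a))
E
```

```text
rib [0.5046 0.1305 0.0754] [-0.0254  0.0334]
ribfar [0.4902 0.1261 0.068 ] [-0.0404  0.0334]
ribnear [0.5194 0.1351 0.0826] [-0.0098  0.0334]
covR [0.5159 0.0985 0.062 ] [-0.0239 -0.0006]
covL [0.4963 0.1627 0.062 ] [-0.0239  0.0666]
frL [0.4921 0.1755 0.063 ] [-0.0242  0.0801]
frR [0.5316 0.0461 0.063 ] [-0.0242 -0.0553]
coverfront [0.484  0.1243 0.047 ] [-0.0468  0.0335]
```

Emit:
{"fn": "jog_arm", "kwargs": {"plan": [[0.0, 0, -0.3, 0, -0.22], [0.0, 0, -0.6, 0, -0.22], [0.0, 0, -0.82, 0, -0.22], [0, 0, -0.92, 0, -0.22], [0, 0, -0.92, 0, -0.22]]}}

```text
time: 2.45
tool_pos: [0.5029, 0.1306, 0.0775]
tool_rot: [3.141, -0.001, -2.844]
contact_force: [0.6, 0.9, -0.0]
opening: 0.0359
grip_force: 0.0
```

Emit:
{"fn": "jog_arm", "kwargs": {"plan": [[0, 0, -0.03, 0, -0.22], [0, 0, -0.06, 0, -0.22], [0, 0, -0.09, 0, -0.22], [0, 0, -0.11, 0, -0.22], [0, 0, -0.11, 0, -0.9], [0, 0, -0.11, 0, -0.9], [0, 0, -0.11, 0, -0.9], [0, 0, -0.11, 0, -0.9], [0, 0, -0.11, 0, -0.9], [0, 0, -0.11, 0, -0.9]]}}

```text
time: 3.45
tool_pos: [0.5038, 0.1294, 0.0688]
tool_rot: [3.142, 0.0, -2.845]
contact_force: [0.1, 1.2, -0.1]
opening: 0.0051
grip_force: 0.0
```

```bash
python3 - <<'E'
from cell import readout, cams
import cv2,numpy as np
w=cams.read_camera("wrist"); s=cams.read_camera("scene");t=cams.read_camera("top")
a=cv2.resize(w[100:310,150:370],(440,420),interpolation=cv2.INTER_CUBIC)
b=cv2.resize(s[130:230,190:290],(340,340),interpolation=cv2.INTER_CUBIC)
o=np.zeros((420,790,3),np.uint8);o[:,:440]=a;o[:340,445:785]=b
cv2.imwrite("pics/w2.png",o);cv2.imwrite("pics/w2full.png",w)
E
```

```text
(no output)
```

View pics/w2.png

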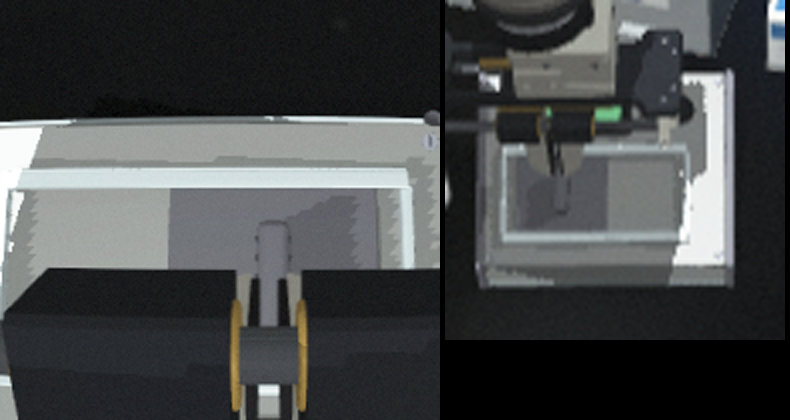

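The wrist crop shows the rib running between or beneath the nearly shut fingers. In the scene crop the tips end at about (558,175), over the rib's upper end. I project the TCP into the picture to see which case it is.

```bash
python3 - <<'E'
from tri import *
from cell import readout
s=readout.observe();print(s["tool_pos"],s["opening"],s["grip_force"])
p=np.array([.5386,.106]);c,q=np.cos(.2965),np.sin(.2965)
def W(x,y,z): return np.array([p[0]+c*x-q*y,p[1]+q*x+c*y,z,1])
def pj(w):
    a=PS@w; a=a[:2]/a[2]; return (a-[190,130])*3.4+[445,0]
t=s["tool_pos"]; print('tcp',pj(np.r_[t,1]).round(1), 'tcp console',c*(t[0]-p[0])+q*(t[1]-p[1]),-q*(t[0]-p[0])+c*(t[1]-p[1]))
for dz in (0,.01,.02,.03): print('tcp+',dz,pj(np.r_[t+[0,0,dz],1]).round(1))
print('rib top low/high',pj(W(-.0415,.0334,.0685)),pj(W(-.011,.0334,.0826)), 'rib base high', pj(W(-.0045,.0334,.0682)))
E
```

```text
[0.50380203 0.1293957  0.06876266] 0.004775629423054467 0.0
tcp [561.  191.9] tcp console -0.026443924254539952 0.03254191519454505
tcp+ 0 [561.  191.9]
tcp+ 0.01 [559.8 184. ]
tcp+ 0.02 [558.5 176. ]
tcp+ 0.03 [557.2 167.9]
rib top low/high [558.84462361 208.11305484] [559.26926428 164.71866548] rib base high [561.50125781 169.47647081]
```

Emit:
{"fn": "jog_arm", "kwargs": {"plan": [[0, 0, 0, 0, -0.22], [0, 0, 0, 0, -0.22], [0, 0, 0, 0, -0.22], [0, 0, 0, 0, -0.22], [0, 0, -0.0125, 0, -0.22], [0, 0, -0.025, 0, -0.22], [0, 0, -0.0375, 0, -0.22], [0, 0, -0.05, 0, -0.22], [0, 0, -0.05, 0, -0.22]]}}

```text
time: 4.5
tool_pos: [0.5037, 0.1294, 0.0645]
tool_rot: [3.141, -0.0, -2.845]
contact_force: [-0.3, -0.6, -0.5]
opening: 0.0358
grip_force: 0.0
```

Emit:
{"fn": "jog_arm", "kwargs": {"plan": [[0, 0, -0.0125, 0, -0.22], [0, 0, -0.025, 0, -0.22], [0, 0, -0.0375, 0, -0.22], [0, 0, -0.0375, 0, -0.22]]}}

```text
time: 4.9
tool_pos: [0.5037, 0.1294, 0.0616]
tool_rot: [3.141, -0.0, -2.845]
contact_force: [0.1, 0.1, -1.1]
opening: 0.0353
grip_force: 0.0
```

Emit:
{"fn": "jog_arm", "kwargs": {"plan": [[0, 0, 0, 0, -0.9], [0, 0, 0, 0, -0.9], [0, 0, 0, 0, -0.9], [0, 0, 0, 0, -0.9], [0, 0, 0, 0, -0.9], [0, 0, 0, 0, -0.9]]}}

```text
time: 5.5
tool_pos: [0.5038, 0.1294, 0.0618]
tool_rot: [3.141, 0.0, -2.845]
contact_force: [0.2, -0.3, -0.4]
opening: 0.0047
grip_force: 0.0
```

```bash
python3 - <<'E'
from cell import readout, cams
import cv2,numpy as np
s=cams.read_camera("scene");w=cams.read_camera("wrist");t=cams.read_camera("top")
o=np.zeros((600,800,3),np.uint8)
o[:,:450]=cv2.resize(s[150:210,205:250],(450,600),interpolation=cv2.INTER_CUBIC)
o[:300,460:800]=cv2.resize(w[165:240,245:330],(340,300),interpolation=cv2.INTER_CUBIC)
o[305:595,460:800]=cv2.resize(t[155:240,190:290],(340,290),interpolation=cv2.INTER_CUBIC)
cv2.imwrite("pics/w3.png",o)
E
```

```text
(no output)
```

View pics/w3.png

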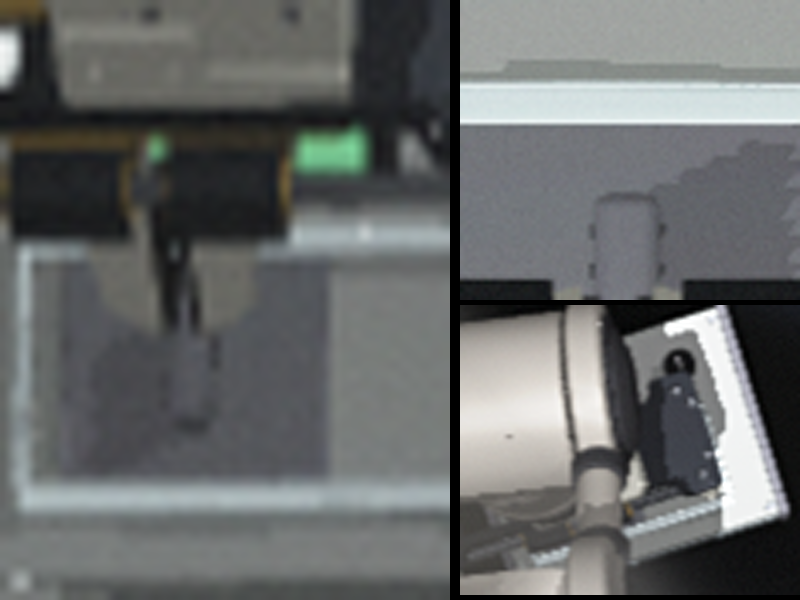

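The scene crop shows the two shut, round-ended fingers with tips at about (185,335). The rib runs on below them to (195,430), so the tips are still above the rib and sit higher than the reported TCP suggests. I lower further in small steps and feel for contact.

Emit:
{"fn": "jog_arm", "kwargs": {"plan": [[0, 0, -0.0125, 0, -0.9], [0, 0, -0.025, 0, -0.9], [0, 0, -0.0375, 0, -0.9], [0, 0, -0.0375, 0, -0.9]]}}

```text
time: 6.05
tool_pos: [0.5037, 0.1294, 0.0585]
tool_rot: [3.141, -0.0, -2.845]
contact_force: [-0.2, 0.2, 1.0]
opening: 0.0048
grip_force: 0.0
```

Emit:
{"fn": "jog_arm", "kwargs": {"plan": [[0, 0, -0.0125, 0, -0.9], [0, 0, -0.025, 0, -0.9], [0, 0, -0.0375, 0, -0.9], [0, 0, -0.0375, 0, -0.9]]}}

```text
time: 6.45
tool_pos: [0.5037, 0.1294, 0.0556]
tool_rot: [3.141, -0.0, -2.845]
contact_force: [0.3, 0.5, 0.1]
opening: 0.0044
grip_force: 0.0
```

Emit:
{"fn": "jog_arm", "kwargs": {"plan": [[0, 0, -0.0125, 0, -0.9], [0, 0, -0.025, 0, -0.9], [0, 0, -0.0375, 0, -0.9], [0, 0, -0.0375, 0, -0.9]]}}

```text
time: 6.85
tool_pos: [0.5037, 0.1294, 0.0526]
tool_rot: [3.141, -0.0, -2.845]
contact_force: [-0.6, 0.6, -0.7]
opening: 0.0047
grip_force: 0.0
```

```bash
python3 - <<'E'
from cell import readout, cams
import cv2,numpy as np
w=cams.read_camera("wrist");s=cams.read_camera("scene")
print(readout.observe()["contact_force"],readout.observe()["tool_pos"])
o=np.zeros((600,800,3),np.uint8)
o[:,:400]=cv2.resize(s[160:205,207:237],(400,600),interpolation=cv2.INTER_CUBIC)
o[:,410:]=cv2.resize(w[180:300,246:324],(390,600),interpolation=cv2.INTER_CUBIC)
cv2.imwrite("pics/w4.png",o)
E
```

```text
[ 0.21688612 -0.3527208   0.16476451] [0.50375856 0.12941536 0.05268374]
```

View pics/w4.png

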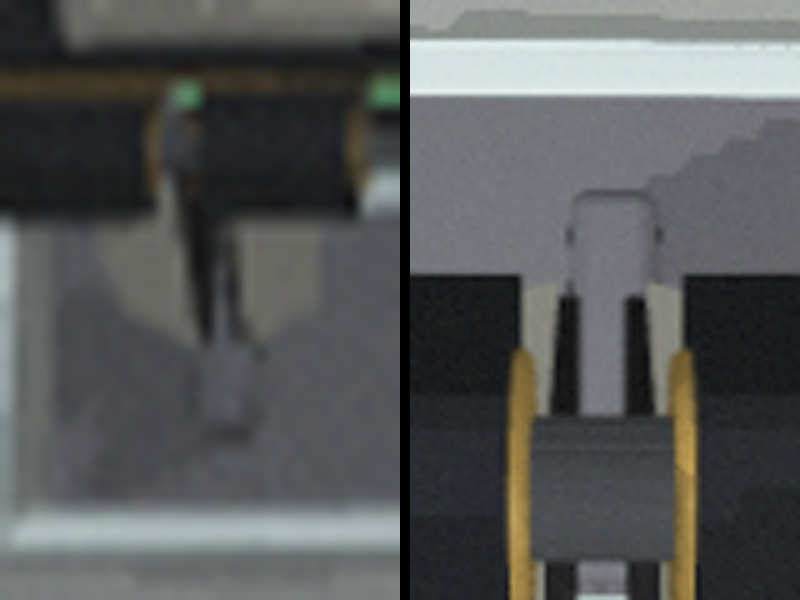

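The wrist crop shows the pads still above the rib. Their gap (578 to 627) is narrower than the rib (572 to 658), and the pad ends are at row 290. The scene crop puts the tip at about (222,342). I triangulate the tip from the two views.

```bash
python3 - <<'E'
from cell import cams
import numpy as np
p=np.array([.5386,.106]);c,s=np.cos(.2965),np.sin(.2965)
def ray(n,u,v):
    C=cams.calibration(n);K=C["K"];M=C["world_from_camera"];dx,dy=u-K[0,2],v-K[1,2];f=K[0,0]
    r=np.hypot(dx,dy);d=[dx*np.sin(r/f)/r,dy*np.sin(r/f)/r,np.cos(r/f)] if n=="wrist" else [dx/f,dy/f,1]
    d=M[:3,:3]@np.array(d);return M[:3,3],d/np.linalg.norm(d)
for wp,sp in (((284.4,238),(223.5,185.5)),((284.4,238),(223.5,186.5)),((284.4,218.3),(223.8,192.5))):
    A,a=ray("wrist",*wp);B,b=ray("scene",*sp)
    t=np.linalg.lstsq(np.c_[a,-b],B-A,rcond=None)[0];P=(A+a*t[0]+B+b*t[1])/2;g=np.linalg.norm(A+a*t[0]-B-b*t[1])
    e=P[:2]-p;print(P.round(4),'gap',g.round(4),'console',np.round([c*e[0]+s*e[1],-s*e[0]+c*e[1]],4))
print(cams.calibration("wrist")["world_from_camera"].round(4))
E
```

```text
[0.4964 0.1268 0.0834] gap 0.0004 console [-0.0343  0.0322]
[0.4986 0.1279 0.0761] gap 0.0012 console [-0.0319  0.0326]
[0.4924 0.1262 0.0589] gap 0.0017 console [-0.0383  0.0328]
[[-2.930e-01  9.266e-01  2.356e-01  4.416e-01]
 [ 9.561e-01  2.841e-01  7.180e-02  1.096e-01]
 [-4.000e-04  2.463e-01 -9.692e-01  2.460e-01]
 [ 0.000e+00  0.000e+00  0.000e+00  1.000e+00]]
```

Emit:
{"fn": "jog_arm", "kwargs": {"plan": [[0, 0, -0.0125, 0, -0.9], [0, 0, -0.025, 0, -0.9], [0, 0, -0.0375, 0, -0.9], [0, 0, -0.0375, 0, -0.9]]}}

```text
time: 7.35
tool_pos: [0.5037, 0.1294, 0.0496]
tool_rot: [3.141, -0.0, -2.845]
contact_force: [-0.2, -0.2, 0.2]
opening: 0.0044
grip_force: 0.0
```

Emit:
{"fn": "jog_arm", "kwargs": {"plan": [[0, 0, -0.0125, 0, -0.9], [0, 0, -0.025, 0, -0.9], [0, 0, -0.0375, 0, -0.9], [0, 0, -0.0375, 0, -0.9]]}}

```text
time: 7.75
tool_pos: [0.5037, 0.1294, 0.0466]
tool_rot: [3.141, -0.0, -2.845]
contact_force: [-0.0, 0.8, -0.2]
opening: 0.0048
grip_force: 0.0
```

Emit:
{"fn": "jog_arm", "kwargs": {"plan": [[0, 0, -0.0125, 0, -0.9], [0, 0, -0.025, 0, -0.9], [0, 0, -0.0375, 0, -0.9], [0, 0, -0.0375, 0, -0.9]]}}

```text
time: 8.15
tool_pos: [0.5043, 0.1295, 0.0449]
tool_rot: [-3.141, 0.002, -2.845]
contact_force: [-2.2, -1.0, 10.0]
opening: 0.0048
grip_force: 4.9
```

```bash
python3 - <<'E'
from cell import readout, cams
import cv2,numpy as np
w=cams.read_camera("wrist");s=cams.read_camera("scene");w0=cv2.imread("pics/w2full.png")
print(readout.observe()["contact_force"],readout.observe()["tool_pos"])
# pad edge rows: print column profiles along pad columns (black pads / beige) in wrist image
for u in (272,275,278,284,290,293,296): print(u,[int(x) for x in w[222:262:2,u].mean(1)],'|',[int(x) for x in w0[222:262:2,u].mean(1)])
cv2.imwrite("pics/w5full.png",w);cv2.imwrite("pics/s5full.png",s)
E
```

```text
[-1.63480731 -0.17685694  9.90380036] [0.50430075 0.12951966 0.04486434]
272 [117, 117, 116, 117, 117, 115, 115, 116, 129, 126, 129, 131, 126, 127, 126, 126, 129, 126, 130, 126] | [119, 119, 118, 120, 119, 118, 115, 124, 127, 128, 131, 132, 130, 133, 130, 126, 128, 130, 129, 132]
275 [114, 115, 117, 117, 121, 116, 115, 116, 119, 90, 68, 68, 55, 35, 31, 22, 21, 27, 25, 26] | [116, 118, 119, 119, 118, 118, 121, 119, 119, 75, 68, 57, 40, 33, 24, 25, 21, 19, 23, 24]
278 [107, 104, 107, 96, 86, 96, 103, 107, 97, 23, 16, 22, 22, 21, 22, 21, 22, 20, 18, 21] | [108, 108, 106, 77, 91, 109, 114, 104, 72, 24, 23, 26, 23, 23, 23, 25, 21, 17, 20, 27]
284 [94, 115, 116, 116, 116, 118, 117, 113, 115, 117, 109, 116, 116, 119, 105, 101, 99, 100, 102, 102] | [121, 120, 119, 117, 121, 120, 120, 117, 121, 120, 123, 120, 122, 124, 123, 124, 122, 123, 124, 123]
290 [92, 116, 116, 118, 116, 112, 107, 99, 89, 20, 22, 22, 22, 22, 24, 24, 25, 21, 20, 25] | [117, 117, 114, 112, 118, 116, 119, 117, 106, 23, 23, 23, 23, 26, 20, 29, 19, 21, 24, 23]
293 [83, 101, 99, 104, 101, 94, 95, 103, 114, 94, 74, 65, 51, 36, 32, 21, 20, 20, 21, 21] | [94, 94, 98, 97, 95, 98, 97, 103, 113, 76, 69, 53, 47, 34, 20, 22, 30, 19, 25, 21]
296 [95, 95, 93, 83, 64, 88, 87, 97, 128, 130, 126, 126, 128, 130, 127, 126, 129, 127, 129, 130] | [98, 98, 101, 90, 102, 99, 100, 112, 133, 124, 131, 129, 128, 131, 132, 128, 129, 130, 131, 131]
```

```bash
python3 - <<'E'
from tri import *
s5=cv2.imread("pics/s5full.png");s0=cv2.imread("pics/scene0.png");t0=cv2.imread("pics/top0.png")
def mk(img,PP,t,box,k,yaw):
    x0,y0,x1,y1=box;o=cv2.resize(img[y0:y1,x0:x1],None,fx=k,fy=k,interpolation=cv2.INTER_CUBIC)
    ax=np.array([np.cos(yaw),np.sin(yaw),0]);ay=np.array([-np.sin(yaw),np.cos(yaw),0])
    def q(w):
        a=PP@np.r_[w,1];a=(a[:2]/a[2]-[x0,y0]+.5)*k;return tuple(int(v) for v in a)
    for dz,col in((0,(0,0,255)),(.035,(0,255,255))):cv2.circle(o,q(t+[0,0,dz]),4,col,-1)
    for h,col in((.066,(255,0,255)),(.101,(255,255,0))):
        pts=[q(t+[0,0,h]+ax*a*.0375+ay*b*.095) for a,b in((-1,-1),(1,-1),(1,1),(-1,1))]
        cv2.polylines(o,[np.array(pts)],True,col,1)
    return o
a=mk(s5,PS,np.array([.5043,.1295,.0449]),(170,110,300,230),4,.2965)
b=mk(s0,PS,np.array([.2056,.4826,.1905]),(0,130,70,260),4,2.7388)
O=np.zeros((580,800,3),np.uint8);O[:480,:520]=a;O[:520,520:800]=b;cv2.imwrite("pics/m.png",O)
E
```

```text
(no output)
```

View pics/m.png

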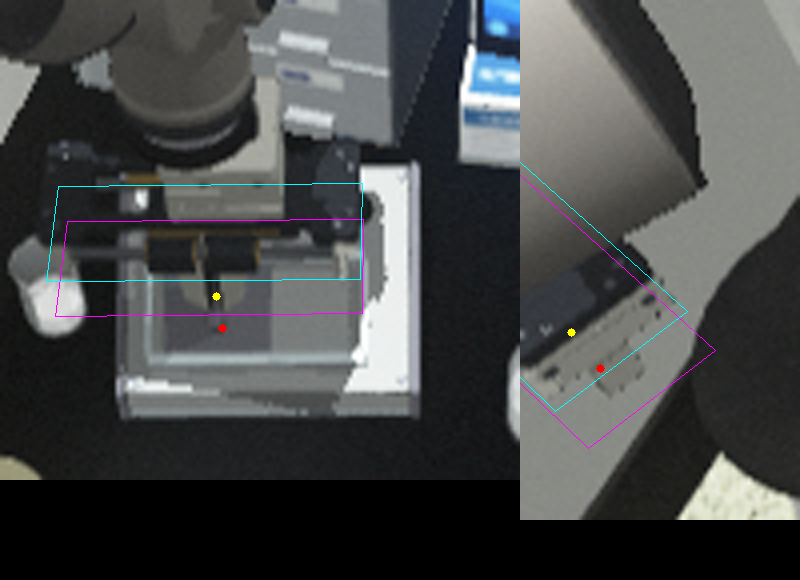

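The marks settle it. The reported TCP (red) lies about 35 mm below the real tips (yellow), and the gripper body matches the outline shifted by the same 35 mm. So the reported height is biased low by about 35 mm, and I work relative to felt contacts: rib top at a reading of about 0.045.

Emit:
{"fn": "jog_arm", "kwargs": {"plan": [[0, 0, 0.06, 0, -0.22], [0, 0, 0.06, 0, -0.22], [0, 0, 0.06, 0, -0.22], [0, 0, 0.06, 0, -0.22], [0, 0, 0.0, 0, -0.22], [0, 0, -0.05, 0, -0.22], [0, 0, -0.08, 0, -0.22], [0, 0, -0.1, 0, -0.22], [0, 0, -0.1, 0, -0.22]]}}

```text
time: 9.15
tool_pos: [0.5036, 0.1294, 0.0354]
tool_rot: [3.141, -0.001, -2.845]
contact_force: [0.9, 0.2, -0.0]
opening: 0.0361
grip_force: 0.0
```

Emit:
{"fn": "jog_arm", "kwargs": {"plan": [[0, 0, 0, 0, -0.9], [0, 0, 0, 0, -0.9], [0, 0, 0, 0, -0.9], [0, 0, 0, 0, -0.9], [0, 0, 0, 0, -0.9], [0, 0, 0, 0, -0.9]]}}

```text
time: 9.75
tool_pos: [0.5038, 0.1296, 0.0358]
tool_rot: [3.141, 0.0, -2.845]
contact_force: [-0.3, 1.2, 1.0]
opening: 0.0097
grip_force: 15.0
```

Emit:
{"fn": "jog_arm", "kwargs": {"plan": [[0.033, -0.108, 0, 0, -0.9], [0.066, -0.215, 0, 0, -0.9], [0.099, -0.323, 0, 0, -0.9], [0.132, -0.43, 0, 0, -0.9], [0.165, -0.538, 0, 0, -0.9], [0.197, -0.645, 0, 0, -0.9], [0.197, -0.645, 0, 0, -0.9]]}}

```text
time: 10.45
tool_pos: [0.5201, 0.076, 0.0358]
tool_rot: [-3.14, 0.0, -2.846]
contact_force: [-0.1, -3.7, 3.5]
opening: 0.0094
grip_force: 15.0
```

Emit:
{"fn": "jog_arm", "kwargs": {"plan": [[0.0037, -0.012, 0, 0, -0.9], [0.0073, -0.024, 0, 0, -0.9], [0.011, -0.036, 0, 0, -0.9], [0.011, -0.036, 0, 0, -0.9]]}}

```text
time: 10.85
tool_pos: [0.5203, 0.0753, 0.0358]
tool_rot: [3.141, 0.0, -2.845]
contact_force: [-1.6, 3.0, 4.0]
opening: 0.0096
grip_force: 15.0
```

Emit:
{"fn": "jog_arm", "kwargs": {"plan": [[0.0037, -0.012, 0, 0, -0.9], [0.0073, -0.024, 0, 0, -0.9], [0.011, -0.036, 0, 0, -0.9], [0.011, -0.036, 0, 0, -0.9]]}}

```text
time: 11.25
tool_pos: [0.5204, 0.075, 0.0358]
tool_rot: [3.137, -0.0, -2.846]
contact_force: [-3.3, 14.3, 5.7]
opening: 0.0096
grip_force: 15.0
```

Emit:
{"fn": "jog_arm", "kwargs": {"plan": [[-0.015, 0.05, 0, 0, -0.9], [-0.015, 0.05, 0, 0, -0.22], [-0.015, 0.05, 0, 0, -0.22], [-0.015, 0.05, 0, 0, -0.22], [-0.015, 0.05, 0, 0, -0.22], [-0.015, 0.05, 0.15, 0, -0.22], [-0.015, 0.05, 0.3, 0, -0.22], [-0.015, 0.05, 0.35, 0, -1], [-0.015, 0.05, 0.35, 0, -1]]}}

```text
time: 12.15
tool_pos: [0.521, 0.076, 0.0651]
tool_rot: [-3.141, 0.003, -2.845]
contact_force: [0.3, -0.0, -0.5]
opening: 0.0239
grip_force: 0.0
```

Emit:
{"fn": "jog_arm", "kwargs": {"plan": [[-0.15, 0.38, 0, 0, -1], [-0.305, 0.76, 0, 0, -1], [-0.305, 0.76, 0, 0, -1], [-0.305, 0.76, -0.15, 0, -1], [-0.305, 0.76, -0.3, 0, -1], [-0.305, 0.76, -0.4, 0, -1], [-0.305, 0.76, -0.435, 0, -1], [-0.305, 0.76, -0.435, 0, -1], [-0.305, 0.76, -0.435, 0, -1]]}}

```text
time: 13.05
tool_pos: [0.496, 0.1366, 0.029]
tool_rot: [3.142, 0.0, -2.846]
contact_force: [0.5, -0.8, 0.2]
opening: 0.0002
grip_force: 0.0
```

```bash
python3 - <<'E'
from cell import readout, cams
import cv2,numpy as np
s=cams.read_camera("scene");w=cams.read_camera("wrist");o=readout.observe();print(o["tool_pos"],o["contact_force"],o["opening"])
O=np.zeros((600,800,3),np.uint8)
O[:,:390]=cv2.resize(s[155:215,205:244],(390,600),interpolation=cv2.INTER_CUBIC)
O[:,400:]=cv2.resize(w[150:270,244:324],(400,600),interpolation=cv2.INTER_CUBIC)
cv2.imwrite("pics/w6.png",O)
E
```

```text
[0.49610926 0.1367552  0.02929305] [0.32260986 0.6073502  0.10798953] 0.00028671901379446346
```

View pics/w6.png

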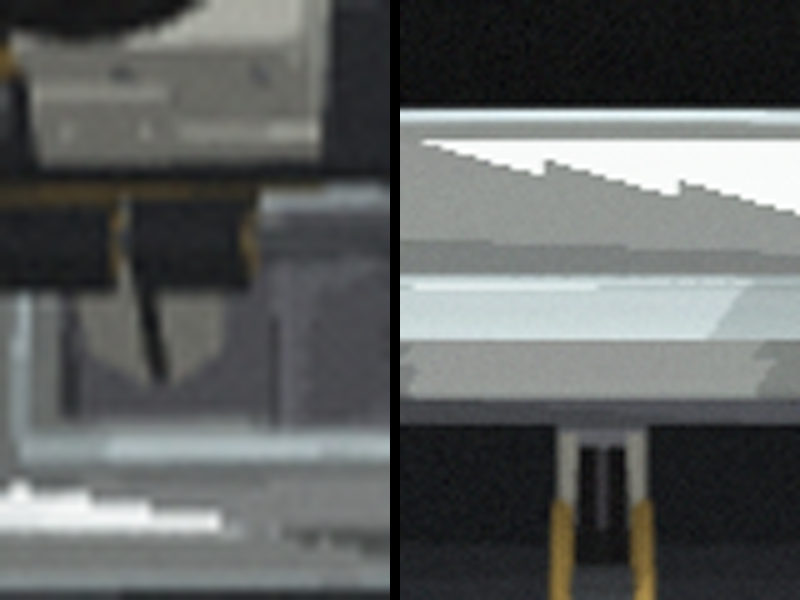

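The scene crop shows the shut tips at (160,380) over the uncovered well, whose sides are at columns 70 and 275. In the wrist crop the well's front lip is at row 400, where it was predicted to be. I now go down along the well axis by feel.

Emit:
{"fn": "jog_arm", "kwargs": {"plan": [[0.01, 0.003, -0.0227, 0, -1], [0.02, 0.006, -0.0453, 0, -1], [0.03, 0.009, -0.068, 0, -1], [0.04, 0.012, -0.0907, 0, -1], [0.04, 0.012, -0.0907, 0, -1]]}}

```text
time: 13.65
tool_pos: [0.4989, 0.1378, 0.0214]
tool_rot: [3.141, -0.0, -2.845]
contact_force: [0.0, 1.1, 0.1]
opening: 0.0006
grip_force: 0.0
```

Emit:
{"fn": "jog_arm", "kwargs": {"plan": [[0.005, 0.0015, -0.0113, 0, -1], [0.01, 0.003, -0.0227, 0, -1], [0.015, 0.0046, -0.034, 0, -1], [0.015, 0.0046, -0.034, 0, -1]]}}

```text
time: 14.05
tool_pos: [0.5001, 0.1382, 0.0189]
tool_rot: [3.142, -0.0, -2.845]
contact_force: [-0.7, -1.2, 0.1]
opening: 0.0002
grip_force: 0.0
```

Emit:
{"fn": "jog_arm", "kwargs": {"plan": [[0.005, 0.0015, -0.0113, 0, -1], [0.01, 0.003, -0.0227, 0, -1], [0.01, 0.003, -0.0227, 0, -1]]}}

```text
time: 14.35
tool_pos: [0.5009, 0.1384, 0.0171]
tool_rot: [3.142, 0.0, -2.845]
contact_force: [-0.4, 0.1, 1.5]
opening: 0.0004
grip_force: 0.6
```

Emit:
{"fn": "jog_arm", "kwargs": {"plan": [[0.005, 0.0015, -0.0113, 0, -1], [0.005, 0.0015, -0.0113, 0, -1], [0.005, 0.0015, -0.0113, 0, -1]]}}

```text
time: 14.65
tool_pos: [0.5013, 0.1385, 0.0163]
tool_rot: [3.142, 0.0, -2.845]
contact_force: [-0.3, -0.5, 2.4]
opening: 0.0007
grip_force: 1.0
```

Emit:
{"fn": "jog_arm", "kwargs": {"plan": [[0.005, 0.0015, -0.0113, 0, -1], [0.005, 0.0015, -0.0113, 0, -1], [0.005, 0.0015, -0.0113, 0, -1]]}}

```text
time: 14.95
tool_pos: [0.5017, 0.1387, 0.0154]
tool_rot: [3.141, 0.0, -2.845]
contact_force: [-0.8, -0.3, 2.9]
opening: 0.0002
grip_force: 1.4
```

Emit:
{"fn": "jog_arm", "kwargs": {"plan": [[0.005, 0.0015, -0.0113, 0, -1], [0.01, 0.003, -0.0227, 0, -1], [0.01, 0.003, -0.0227, 0, -1], [0.01, 0.003, -0.0227, 0, -1]]}}

```text
time: 15.35
tool_pos: [0.5025, 0.1389, 0.0136]
tool_rot: [3.142, -0.0, -2.845]
contact_force: [-1.6, 0.3, 3.6]
opening: 0.0005
grip_force: 2.2
```

Emit:
{"fn": "jog_arm", "kwargs": {"plan": [[0.005, 0.0015, -0.0113, 0, -1], [0.005, 0.0015, -0.0113, 0, -1], [0.005, 0.0015, -0.0113, 0, -1]]}}

```text
time: 15.65
tool_pos: [0.5029, 0.139, 0.0127]
tool_rot: [3.142, 0.0, -2.845]
contact_force: [-2.6, -1.2, 4.8]
opening: 0.0003
grip_force: 2.7
```

Emit:
{"fn": "jog_arm", "kwargs": {"plan": [[0.0025, 0.0008, -0.0057, 0, -1], [0.0025, 0.0008, -0.0057, 0, -1], [0.0025, 0.0008, -0.0057, 0, -1], [0.0025, 0.0008, -0.0057, 0, -1], [0.0025, 0.0008, -0.0057, 0, -1], [0.0025, 0.0008, -0.0057, 0, -1], [0.0025, 0.0008, -0.0057, 0, -1], [0.0025, 0.0008, -0.0057, 0, -1], [0.0025, 0.0008, -0.0057, 0, -1], [0.0025, 0.0008, -0.0057, 0, -1]]}}

```text
time: 16.65
tool_pos: [0.5031, 0.1391, 0.0123]
tool_rot: [3.141, 0.0, -2.845]
contact_force: [-1.3, -0.6, 5.4]
opening: 0.0003
grip_force: 2.9
```

Emit:
{"fn": "jog_arm", "kwargs": {"plan": [[0.0025, 0.0008, -0.0057, 0, -1], [0.0025, 0.0008, -0.0057, 0, -1], [0.0025, 0.0008, -0.0057, 0, -1]]}}

```text
time: 16.95
tool_pos: [0.5033, 0.1391, 0.0119]
tool_rot: [3.142, 0.0, -2.845]
contact_force: [-2.2, -1.0, 6.8]
opening: 0.0001
grip_force: 3.3
```

Emit:
{"fn": "jog_arm", "kwargs": {"plan": [[0, 0, 0, 0, -1], [0, 0, 0, 0, -1], [0, 0, 0, 0, -1], [0, 0, 0, 0, -1], [0, 0, 0, 0, -1], [0, 0, 0, 0, -1], [0, 0, 0, 0, -1], [0, 0, 0, 0, -1], [0, 0, 0, 0, -1], [0, 0, 0, 0, -1], [0, 0, 0, 0, -1]]}}

```text
time: 18.05
tool_pos: [0.5033, 0.1391, 0.0119]
tool_rot: [3.142, 0.0, -2.845]
contact_force: [-2.1, -0.2, 7.0]
opening: 0.0005
grip_force: 3.3
```

Emit:
{"fn": "jog_arm", "kwargs": {"plan": [[-0.02, -0.006, 0.045, 0, -1], [-0.04, -0.012, 0.09, 0, -1], [-0.06, -0.018, 0.136, 0, -1], [-0.08, -0.024, 0.181, 0, -1], [-0.1, -0.03, 0.227, 0, -1], [-0.1, -0.03, 0.45, 0, -0.22], [-0.1, -0.03, 0.67, 0, -0.22], [-0.1, -0.03, 0.67, 0, -0.22], [-0.1, -0.03, 0.67, 0, -0.22]]}}

```text
time: 18.95
tool_pos: [0.4953, 0.1367, 0.0653]
tool_rot: [3.142, 0.001, -2.845]
contact_force: [0.3, 0.3, -0.9]
opening: 0.0275
grip_force: 0.0
```

Emit:
{"fn": "jog_arm", "kwargs": {"plan": [[0.157, -0.384, 0, 0, -0.22], [0.314, -0.767, 0, 0, -0.22], [0.314, -0.767, 0, 0, -0.22], [0.314, -0.767, -0.1, 0, -0.22], [0.314, -0.767, -0.2, 0, -0.22], [0.314, -0.767, -0.3, 0, -0.22], [0.314, -0.767, -0.37, 0, -0.22], [0.314, -0.767, -0.37, 0, -0.22]]}}

```text
time: 19.75
tool_pos: [0.5195, 0.0759, 0.0345]
tool_rot: [3.141, -0.002, -2.845]
contact_force: [-0.6, -0.3, 0.9]
opening: 0.0359
grip_force: 0.0
```

Emit:
{"fn": "jog_arm", "kwargs": {"plan": [[0, 0, 0, 0, -0.9], [0, 0, 0, 0, -0.9], [0, 0, 0, 0, -0.9], [0, 0, 0, 0, -0.9], [0, 0, 0, 0, -0.9], [0, 0, 0, 0, -0.9]]}}

```text
time: 20.35
tool_pos: [0.5206, 0.0756, 0.036]
tool_rot: [3.141, 0.001, -2.845]
contact_force: [0.1, 1.7, 2.8]
opening: 0.0096
grip_force: 15.0
```

Emit:
{"fn": "jog_arm", "kwargs": {"plan": [[-0.039, 0.128, 0, 0, -0.9], [-0.078, 0.255, 0, 0, -0.9], [-0.117, 0.383, 0, 0, -0.9], [-0.156, 0.51, 0, 0, -0.9], [-0.195, 0.638, 0, 0, -0.9], [-0.228, 0.745, 0, 0, -0.9], [-0.228, 0.745, 0, 0, -0.9]]}}

```text
time: 21.05
tool_pos: [0.502, 0.1369, 0.036]
tool_rot: [3.14, 0.001, -2.844]
contact_force: [0.6, 3.1, 6.5]
opening: 0.0096
grip_force: 15.0
```

Emit:
{"fn": "jog_arm", "kwargs": {"plan": [[-0.0073, 0.024, 0, 0, -0.9], [-0.0146, 0.048, 0, 0, -0.9], [-0.022, 0.072, 0, 0, -0.9], [-0.022, 0.072, 0, 0, -0.9]]}}

```text
time: 21.45
tool_pos: [0.5015, 0.1385, 0.036]
tool_rot: [-3.138, 0.001, -2.844]
contact_force: [3.2, -13.7, 4.8]
opening: 0.0099
grip_force: 15.0
```

Emit:
{"fn": "jog_arm", "kwargs": {"plan": [[0.006, -0.02, 0, 0, -0.9], [0.008, -0.03, 0, 0, -0.22], [0.008, -0.03, 0, 0, -0.22], [0.008, -0.03, 0, 0, -0.22], [0.008, -0.03, 0, 0, -0.22], [0.008, -0.03, 0.2, 0, -0.22], [0.008, -0.03, 0.5, 0, -0.22], [0.008, -0.03, 0.9, 0, -0.22], [0.008, -0.03, 1, 0, -0.22]]}}

```text
time: 22.35
tool_pos: [0.5027, 0.1388, 0.1186]
tool_rot: [-3.141, 0.005, -2.845]
contact_force: [-0.2, -0.0, -0.2]
opening: 0.0358
grip_force: 0.0
```

Emit:
{"fn": "jog_arm", "kwargs": {"plan": [[-0.5, 0, 0.5, 0, -0.22], [-0.9, 0, 0.9, 0, -0.22], [-0.9, 0, 0.9, 0, -0.22], [-0.9, 0, 0.9, 0, -0.22]]}}

```text
time: 22.75
tool_pos: [0.429, 0.1386, 0.1881]
tool_rot: [-3.141, 0.002, -2.845]
contact_force: [0.3, -0.4, -0.2]
opening: 0.0359
grip_force: 0.0
```

```bash
python3 - <<'E'
from tri import *
from cell import readout
s=cams.read_camera("scene");s0=cv2.imread("pics/scene0.png");cv2.imwrite("pics/end.png",s)
print(readout.observe()["tool_pos"])
# cover edges along the row through the cover, now and at the start; then bystanders' change
for r in (192,195): print([int(x) for x in s0[r,200:265].mean(1)],'\n',[int(x) for x in s[r,200:265].mean(1)])
for n,(x0,y0,x1,y1) in dict(bottle=(292,182,325,226),beaker=(170,165,194,196),timer=(360,238,400,276)).items():
    (dx,dy),q=cv2.phaseCorrelate(np.float32(cv2.cvtColor(s0[y0:y1,x0:x1],6)),np.float32(cv2.cvtColor(s[y0:y1,x0:x1],6)));print(n,round(dx,2),round(dy,2),round(q,2))
E
```

```text
[0.42909312 0.13843641 0.18717489]
[168, 137, 237, 235, 230, 229, 250, 248, 234, 231, 209, 222, 185, 184, 178, 173, 172, 172, 173, 171, 174, 174, 150, 82, 100, 72, 136, 185, 185, 185, 186, 186, 186, 185, 187, 184, 185, 217, 238, 238, 239, 238, 238, 238, 238, 239, 237, 238, 238, 239, 238, 237, 238, 238, 237, 238, 237, 234, 230, 229, 238, 253, 239, 238, 238] 
 [170, 136, 237, 236, 230, 231, 149, 163, 101, 88, 86, 75, 77, 76, 77, 76, 76, 73, 76, 72, 61, 61, 65, 87, 91, 91, 86, 88, 89, 89, 90, 89, 89, 90, 98, 122, 127, 122, 126, 125, 122, 127, 125, 125, 124, 125, 124, 125, 238, 238, 239, 240, 239, 238, 238, 238, 239, 235, 230, 231, 240, 254, 240, 238, 238]
[167, 174, 236, 236, 230, 230, 251, 247, 234, 230, 197, 222, 185, 179, 172, 171, 172, 172, 172, 177, 176, 187, 184, 188, 186, 185, 184, 185, 186, 186, 186, 186, 184, 187, 186, 188, 186, 214, 238, 239, 238, 238, 238, 239, 239, 239, 239, 239, 239, 239, 238, 238, 238, 238, 238, 238, 237, 234, 231, 230, 240, 253, 239, 238, 238] 
 [166, 174, 237, 236, 231, 180, 153, 163, 99, 88, 88, 80, 78, 76, 74, 74, 77, 81, 81, 90, 87, 90, 87, 90, 90, 87, 89, 89, 91, 87, 89, 91, 91, 85, 98, 125, 124, 125, 125, 124, 124, 125, 124, 124, 125, 127, 125, 237, 239, 239, 240, 239, 238, 239, 239, 239, 239, 236, 231, 231, 240, 254, 241, 239, 239]
bottle 0.06 0.51 0.96
beaker -0.12 0.05 0.92
timer -0.03 -0.04 0.98
```

The cover's edge now sits about 8 mm further left than at the start, against the home stop, and the bystanders have not moved.

```bash
python3 -c "
from cell import ticket
print(ticket.hand_in())"
```

```text
the job is handed in; nothing more can be done
None
```

Handed in at about 23 s with no verdict returned: the cover was slid to its stop, the button pressed with about 7 N, held over 1 s and released, then the cover slid back to its home stop, with the bottle, beaker and timer still in place in the last picture.

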